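Rock the specimen sorter's gate and feed the pots to the blue tray

ROBOT

A 6-joint arm with a two-finger parallel gripper is mounted at the origin on the work surface. World frame = base frame: x ahead of the robot, y to its left, z up, the work surface at z = 0. Lengths are in m, angles in rad, forces in N, time in s.
With the tool pointing down it reaches from about 0.35 to 1 m from the base axis. Payload 7.1 kg.
Tool frame: the origin (TCP) lies between the finger pads; the fingertips stand 22 mm ahead of it and the grasp point (between the pads) lies 3 mm ahead of it; z points along the fingers, y is the line along which they close (so a half turn about z gives the same grasp; the last joint's range is limited). The gripper opens to 85 mm and grips with 20 to 120 N. Pads are 22 mm wide; open, the fingers measure 114 mm over their backs; the gripper's body (76 mm by 85 mm) begins 54 mm behind the grasp point. The pads swing forward as they close: fully open they stand 13 mm farther back than shut.
Start: joints at [-0.019, 0.423, 1.63, -0, 1.089, -0.019], TCP at [0.625, 0, 0.217] pointing down, gripper open.
Joint ranges: [-3, 3], [-0.9, 2.11], [0.09, 2.58], [-1.31, 4.45], [0.11, 2.69], [-2.54, 2.54]. Speed limits (rad/s): [2.39, 2.39, 3.01, 3.14, 3.14, 3.14].

INTERFACE

Orientations are given as a rotation vector (axis times angle).
In Python, from rig import manip gives the robot as it stands. The module is installed in compiled form; this text tells all that it offers. Calls block until the motion is done:
- manip.move_to(position, orientation): joint-space move of the TCP to a pose.
- manip.servo_line(position, orientation=None, rate=0.15): straight line of the TCP; orientation=None keeps the orientation; rate is the mean speed in m/s.
- manip.set_joints(angles): joint-space move.
- manip.command_gripper(opening, f_grip=None): finger opening in m; f_grip is the grip in N (None keeps the last); returns when the fingers have stopped.
- manip.hold(seconds).
- manip.solve_ik(position, orientation): joint angles nearest the present ones, or None.
- manip.camera(name): name is "scene" or "side" or "wrist"; returns a dict with "image" (400x640x3 uint8, red, green, blue), "fx", "fy", "cx", "cy" (pixels), "cam_to_world" (4x4, takes a point from camera to world coordinates); the wrist camera has in their place "mount" (4x4, takes a point from camera to tool coordinates, whose origin is the TCP and whose axes are the flange's). Camera axes: x right, y down, z forward; pixel columns grow to the right and rows downward; lengths in m; the calibration is good to about 2 mm. A picture is of the moment at which its call begins: read the wrist's pose just before it. There is no depth.
A pose or a line that the arm cannot do raises manip.IKError and nothing moves.
- manip.sign_off(): hands the job in; it is judged then, once.
Readings, each from a call of its own:
- manip.get_time(): time.
- manip.get_joint_positions(): joint angles.
- manip.get_joint_vel(): joint speeds.
- manip.get_tau(): joint torques, N m.
- manip.get_position(): TCP position.
- manip.get_ee_rot(): TCP orientation.
- manip.get_contact_force(): force on the tool from outside, world axes, zero at the start.
- manip.get_torque(): the same for the moment, N m.
- manip.get_width(): finger opening in m.
- manip.get_grip_force(): force on a finger pad.
Only numpy, scipy, OpenCV 4.12 (cv2) and the standard library are available. Lean on these libraries where they do the work, as an engineer would, in place of code of your own. Each camera call takes 0.05 s, during which the arm holds its last target. There are 200 camera calls.

TASK

Press down the raised end of the sorter's green seesaw gate with a fingertip until the gate is tipped fully over towards the blue tray. Then, with the fingers only pushing from behind, nudge both white-capped sample pots along the feed ledge and off its end, so that they roll by themselves down the gate into the blue tray. Do not squeeze, lift or carry a pot, let go of each before it passes the gate's pivot, and leave everything else on the counter where it stands.

Things in the scene. Friction and masses are not known exactly. Their poses are not given: they have to be found in the camera images.
- sorter: fixed desktop specimen sorter, base 125 x 560 mm. Origin on the counter below the gate's pivot, z up, +y the rolling direction: feed ledge, gate, chute, blue tray. In its frame: level grey ledge y -235 to -85 mm, top at z 125; gate pivot y 0, z 88; a 16 degree chute from y 85, z 70 mm down to the blue tray; a like chute to a red tray under the ledge
- gate (a joint): tilt of the green seesaw gate, rad: -0.28 fully tipped to the red tray (blue-side end raised), 0 level, +0.28 fully tipped to the blue tray (other end then 3 mm below, 11 mm short of the ledge). Plate reaches 80 mm either side of the pivot, 86 mm wide between 12 mm high cheeks, top face 12 mm above the pivot axis. Stiff hinge: stays where left, about 2 N on its end moves it, hard stops
- gate_press (a point): centre of the yellow band on the gate's top face near its blue-side end, 63 mm from the pivot: the place to press down. Moves with the gate; z is the plate's normal, y along the plate away from the pivot. 100 mm above the counter when the gate is level, 82 mm when fully tipped to blue
- ledge_edge (a point): middle of the ledge's end nearest the gate, at ledge top height (125 mm above the counter); axes as the sorter's. A flush orange stripe marks it; there is no lip. The ledge runs 150 mm back (-y), rear end open, between side rails 14 mm high and 84 mm apart (x -42 to +42 mm)
- blue_tray (a point): centre of the blue tray's inner floor, 9 mm above the counter; inside 110 mm along the sorter's y and 100 mm along x; wall next to the chute 46 mm above the counter, sides 66 mm, far wall 81 mm
- pot_a_center (a point): centre of the clear sample pot with a white cap that lies nearer the gate on the ledge: a cylinder 30 mm in diameter, 70 mm long, 28 to 56 g, lying across the ledge (its own x axis is its long axis, along the sorter's x), free to roll
- pot_b_center (a point): centre of the second, identical pot, lying behind pot_a on the ledge (farther from the gate)
- spare_pot_mid (a point): bystander, centre of it: upright sample pot with a yellow cap standing on the counter, 30 mm diameter, 70 mm tall; not part of the job
- jar_mid (a point): bystander, centre of it: amber glass jar with a black cap, 52 mm diameter, 75 mm tall
- slide_box_mid (a point): bystander, centre of it: flat blue box with grey lid for microscope slides, about 87 x 102 x 34 mm
- eyepiece_mid (a point): bystander, centre of it: black microscope eyepiece standing upright, 38 mm diameter, 56 mm tall
- dish_mid (a point): bystander, centre of it: shallow round steel dish, 110 mm diameter, 35 mm tall
- spray_mid (a point): bystander, centre of it: white bottle with blue cap, 60 mm diameter, 170 mm tall
- pot_a: the same pot as pot_a_center; its origin lies on the pot's side wall, so use the point
- pot_b: the same pot as pot_b_center; its origin lies on the pot's side wall, so use the point
Mind the look-alikes: they are no part of the job. What is shaped like the pot_a but pink or purple is not meant.

How it is judged:
On the way:
1. the gate is tipped over towards the blue tray while both pots still lie on the ledge (value of joint gate above 0.22 rad and z of each of pot_a_center, pot_b_center in the frame of sorter above 0.13 m and y of each of pot_a_center, pot_b_center in the frame of sorter below -0.088 m), for 0.2 s.
At the end, for the whole second after the job is handed in: both white-capped pots lie at rest (under 30 mm/s) inside the blue tray, centres less than 65 mm above the counter, and the gate is still tipped to the blue tray (above 0.22 rad) (value of joint gate above 0.22 rad and y of pot_a_center in the frame of sorter between 0.172 and 0.288 m and x of pot_a_center in the frame of sorter between -0.05 and 0.05 m and z of each of pot_a_center, pot_b_center in the frame of sorter below 0.065 m and linear speed of each of pot_a, pot_b below 0.03 m/s and y of pot_b_center in the frame of sorter between 0.172 and 0.288 m and x of pot_b_center in the frame of sorter between -0.05 and 0.05 m); the robot touches nothing.
It fails at once if something else on the counter was shifted by more than 25 mm (distance of any of spare_pot_mid, jar_mid, slide_box_mid, eyepiece_mid, dish_mid, spray_mid from where it was at the start of the episode above 0.025 m).
It fails at once if a pot was lifted (more than 30 mm above where it lies on the ledge) (z of any of pot_a_center, pot_b_center in the frame of sorter above 0.17 m).
It fails at once if a pot was squeezed (more than 20 N between the fingers and the pot) (contact force between any of pot_a, pot_b and the fingers above 20 N).
It fails at once if a pot was touched beyond the gate's pivot instead of rolling by itself ((contact force between pot_a and the fingers above 0.2 N and y of pot_a_center in the frame of sorter above 0 m) or (contact force between pot_b and the fingers above 0.2 N and y of pot_b_center in the frame of sorter above 0 m)).
It also fails if it takes over 43 s, if anything falls off the work surface, if the arm or the gripper's body presses on something with over 40 N, if the wrist force passes 120 N, or if a joint passes its speed limit or range.

## Working session

There is one attempt and no reset: what is moved stays moved. The work goes in short steps, each a Python script; the robot and the scene stay as the last script left them, time stands still between calls to the robot, and variables do not carry over. Pictures are saved under pics/ and viewed, at most 10 in all, crops included, and the job is handed in when it is done.

```bash
mkdir -p pics; python3 - <<'E'
from rig import manip
import cv2,numpy as np
for n in("scene","side"):
    c=manip.camera(n);cv2.imwrite(f"pics/{n}0.png",c["image"][:,:,::-1]);np.savez(f"{n}.npz",**c)
    print(n,c["fx"],c["fy"],c["cx"],c["cy"],np.round(c["cam_to_world"],4).tolist())
print(manip.get_time(),manip.get_ee_rot(),manip.get_width())
c=manip.camera("wrist");print(c["mount"].round(3).tolist())
E
```

```text
scene 416.64210155047044 416.64210155047044 323.54560803924574 201.33405618137226 [[-0.756, 0.4123, -0.5085, 1.0712], [0.6544, 0.4962, -0.5706, 0.521], [0.017, -0.7641, -0.6449, 0.7487], [0.0, 0.0, 0.0, 1.0]]
side 484.93477090569587 484.93477090569587 321.0611756816452 201.92007764719878 [[0.8226, -0.4185, 0.3849, 0.1105], [-0.5684, -0.5868, 0.5767, -0.6827], [-0.0155, -0.6932, -0.7206, 0.9384], [0.0, 0.0, 0.0, 1.0]]
0.1 [-2.22067606e+00 -2.22076384e+00  1.54842635e-03] 0.08535929789207648
[[0.001, -0.95, -0.311, 0.08], [1.0, 0.002, -0.0, 0.001], [0.001, -0.311, 0.95, -0.157], [0.0, 0.0, 0.0, 1.0]]
```

View pics/scene0.png

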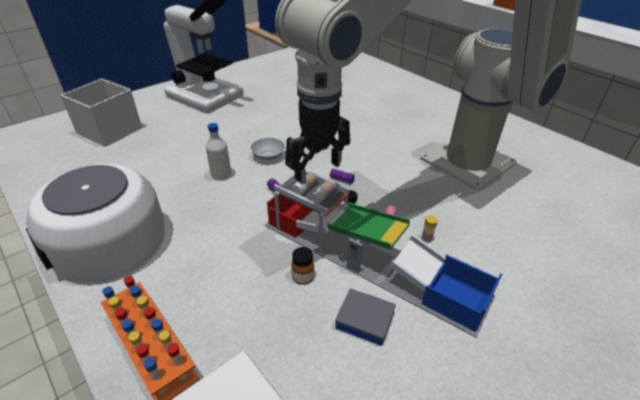

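View pics/side0.png

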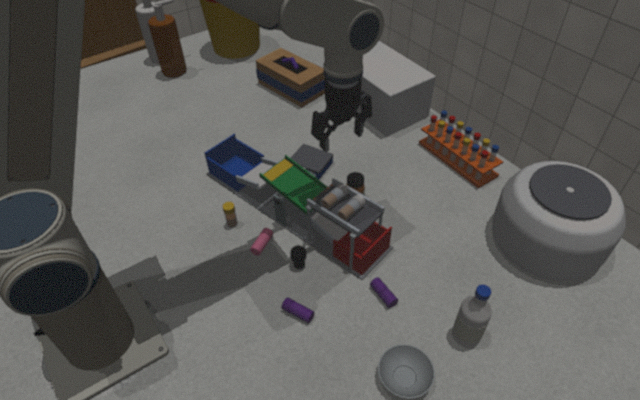

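The scene view shows the sorter: ledge with the two pots near (318,190), gate at (370,225), and blue tray at (460,290). In the side view the pots are at (335,195) and (352,206), the gate at (295,185), and the blue tray at (235,162). Look-alikes: purple pots at scene (342,176) and (273,184), a pink one at (391,211), and the yellow-capped spare at (430,228). I'll enlarge both views to check.

```bash
python3 - <<'E'
import cv2
a=cv2.imread("pics/scene0.png")[160:340,250:510];b=cv2.imread("pics/side0.png")[125:275,195:405]
cv2.imwrite("pics/sc_crop.png",cv2.resize(a,None,fx=3,fy=3,interpolation=cv2.INTER_CUBIC))
cv2.imwrite("pics/si_crop.png",cv2.resize(b,None,fx=3.8,fy=3.8,interpolation=cv2.INTER_CUBIC)[:, :800])
E
```

```text
(no output)
```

View pics/sc_crop.png

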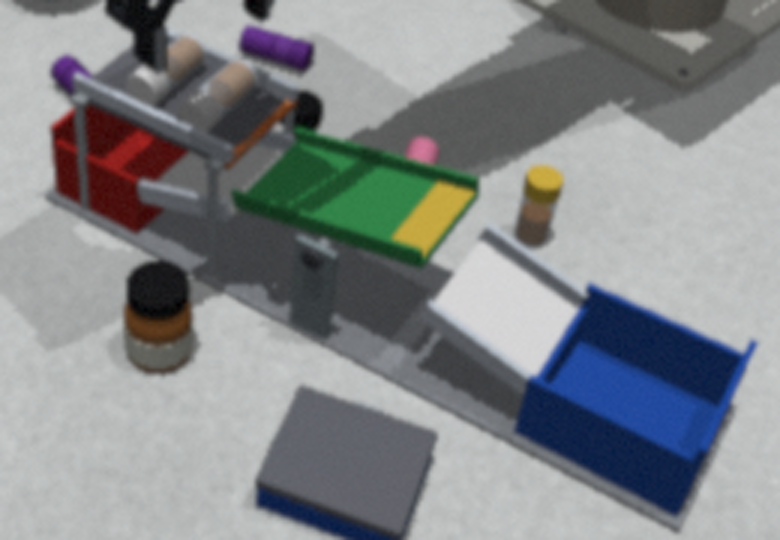

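View pics/si_crop.png

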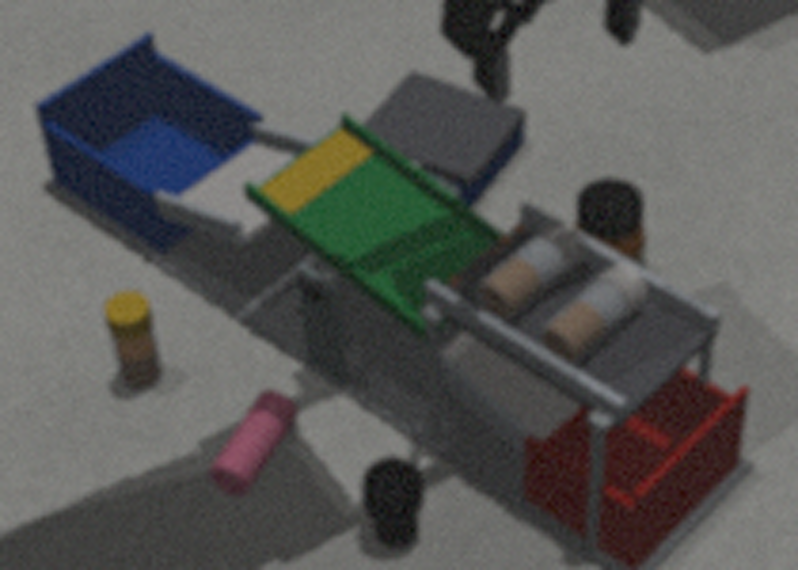

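```bash
cat > h.py <<'E'
import numpy as np
from scipy.optimize import least_squares
C={n:np.load(n+".npz") for n in("scene","side")}
def proj(n,P):
    c=C[n];T=c["cam_to_world"];q=(np.asarray(P)-T[:3,3])@T[:3,:3]
    return np.array([c["cx"]+c["fx"]*q[0]/q[2],c["cy"]+c["fy"]*q[1]/q[2]])
def px(n,u,v): return np.array([250+u/3,160+v/3]) if n=="scene" else np.array([195+u/3.8,125+v/3.8])
def S2W(p,q):
    c,s=np.cos(p[2]),np.sin(p[2]);return np.array([p[0]+c*q[0]-s*q[1],p[1]+s*q[0]+c*q[1],q[2]])
def W2S(p,w):
    c,s=np.cos(p[2]),np.sin(p[2]);d=np.array(w[:2])-p[:2];return np.array([c*d[0]+s*d[1],-s*d[0]+c*d[1],w[2]])
E
cat > fit.py <<'E'
from h import *
R=[("side",527,207,.045,-.085,.139),("side",717,322,.045,-.235,.139),("side",430,285,-.045,-.085,.139),("side",622,408,-.045,-.235,.139),
("scene",82,85,.045,-.235,.139),("scene",228,155,.045,-.085,.139),("scene",752,345,-.052,.287,.081),("side",42,105,-.052,.287,.081),("side",150,40,.052,.287,.081)]
G=[("scene",477,182,-1,1),("scene",425,255,1,1),("scene",298,132,-1,-1),("scene",238,195,1,-1),("side",347,118,1,1),("side",250,188,-1,1),("side",420,325,-1,-1)]
def gp(g,sx,sy):
    y,z=sy*.08,.022;return np.array([sx*.045,y*np.cos(g)+z*np.sin(g),.088-y*np.sin(g)+z*np.cos(g)])
def res(p):
    r=[proj(n,S2W(p,q))-px(n,u,v) for n,u,v,*q in R]+[proj(n,S2W(p,gp(p[3],a,b)))-px(n,u,v) for n,u,v,a,b in G]
    return np.array(r).ravel()
best=min((least_squares(res,[.6,-.05,y,-.2],loss="soft_l1") for y in np.arange(-3,3.2,.8)),key=lambda s:s.cost)
p=best.x;print(p,best.cost);print(res(p).reshape(-1,2).round(1).tolist());np.save("p.npy",p)
# pots: visible axis end centres; ray with plane z=.140
def ray(n,u,v,z):
    c=C[n];T=c["cam_to_world"];q=px(n,u,v);d=T[:3,:3]@[(q[0]-c["cx"])/c["fx"],(q[1]-c["cy"])/c["fy"],1];t=T[:3,3]
    return t+d*(z-t[2])/d[2]
for k,n,u,v in(("a","side",525,273),("b","side",598,313),("a","scene",217,93),("b","scene",163,72)):print(k,n,W2S(p,ray(n,u,v,.142)).round(4))
for k,n,u,v,z in(("spare","side",130,305,.07),("jar","side",610,195,.075),("eyep","side",392,475,.056),("box","side",450,120,.034),("pink","side",255,440,.015)):print(k,W2S(p,ray(n,u,v,z)).round(3),ray(n,u,v,z).round(3))
E
python3 fit.py
```

```text
[ 0.53896301  0.07710149  0.24720962 -0.16668397] 20.52432436681604
[[-1.6, -0.9], [-0.8, -1.7], [-1.3, -1.0], [-0.5, -1.1], [-3.0, -3.7], [0.3, -2.5], [-0.9, -0.1], [-0.6, -0.4], [-0.5, -1.5], [-0.3, 0.3], [-2.2, -0.2], [-1.4, -1.1], [-2.6, -1.4], [-1.7, -0.6], [-1.5, -0.9], [1.2, 0.6]]
a side [-0.0027 -0.1285  0.142 ]
b side [-0.     -0.1829  0.142 ]
a scene [ 0.0006 -0.127   0.142 ]
b scene [ 0.0041 -0.1767  0.142 ]
spare [-0.138  0.095  0.07 ] [0.382 0.135 0.07 ]
jar [ 0.142 -0.082  0.075] [0.697 0.032 0.075]
eyep [-0.122 -0.124  0.056] [ 0.451 -0.072  0.056]
box [0.165 0.086 0.034] [0.678 0.201 0.034]
pink [-0.136 -0.013  0.015] [0.41  0.031 0.015]
```

The fit puts the sorter at (0.539, 0.077) with yaw 0.247. The white-capped pots lie on the ledge at y ≈ -0.128 and -0.18 in the sorter frame, and the purple and pink ones are on the counter. The blue end of the gate is raised. Next I press the gate down.

```bash
cat >> h.py <<'E'
from scipy.spatial.transform import Rotation as Ro
from rig import manip
p=np.load("p.npy")
R0=Ro.from_euler("z",p[2])*Ro.from_rotvec([np.pi/2**.5,np.pi/2**.5,0])
def ori(): return R0.as_rotvec()
def tip(x,y,z): # tip position in sorter frame -> TCP world
    w=S2W(p,[x,y,z]);w[2]+=.022;return w
E
python3 - <<'E'
from h import *
import cv2
manip.command_gripper(0.0)
manip.move_to(tip(0,.064,.165),ori())
print("t",manip.get_time(),manip.get_position(),W2S(p,manip.get_position()))
f0=manip.get_contact_force();print(f0)
manip.servo_line(tip(0,.064,.125),rate=.1)
z=.125
while z>.066:
    z-=.003;manip.servo_line(tip(0,.064,z),rate=.04)
    f=manip.get_contact_force()-f0
    print(round(z,3),f.round(1),(manip.get_position()[2]-.022).round(4))
    if f[2]>12: break
manip.servo_line(tip(0,.064,.17),rate=.15)
print("t",manip.get_time())
c=manip.camera("side");cv2.imwrite("pics/side1.png",cv2.resize(c["image"][125:275,195:405,::-1],None,fx=3.8,fy=3.8,interpolation=cv2.INTER_CUBIC))
E
```

```text
t 1.65 [0.52448886 0.13899997 0.18760915] [0.0011124  0.06355852 0.18760915]
[1.38825044 0.14512662 0.21073742]
0.122 [-2.3 -0.7 -0.1] 0.1224
0.119 [-0.8  0.7  0.3] 0.1189
0.116 [-2.2  0.4 -0.3] 0.1158
0.113 [-2.7  0.8 -0.2] 0.1128
0.11 [-1.6 -0.6 -0.3] 0.1098
0.107 [-1.7 -0.3 -0.1] 0.1068
0.104 [-0.2  0.1 -0.6] 0.1038
0.101 [-1.1  0.2 -0.1] 0.1008
0.098 [-1.2 -0.5  0.1] 0.0978
0.095 [-1.3  0.2 -0.7] 0.0948
0.092 [-1.5 -0.3  0.4] 0.0918
0.089 [-1.2 -0.4 -0.3] 0.0888
0.086 [-0.9  0.4 -0.2] 0.0858
0.083 [-1.2 -0.3 -0.1] 0.0828
0.08 [-1.2 -0.8  0. ] 0.0798
0.077 [-1.9  0.2 -0.5] 0.0769
0.074 [-1.3 -1.1 -0.7] 0.0738
0.071 [-2.5 -0.6  0. ] 0.0708
0.068 [-1.4 -0.  -0.3] 0.0678
0.065 [-0.8 -0.7  0.3] 0.0648
t 8.05
```

View pics/side1.png

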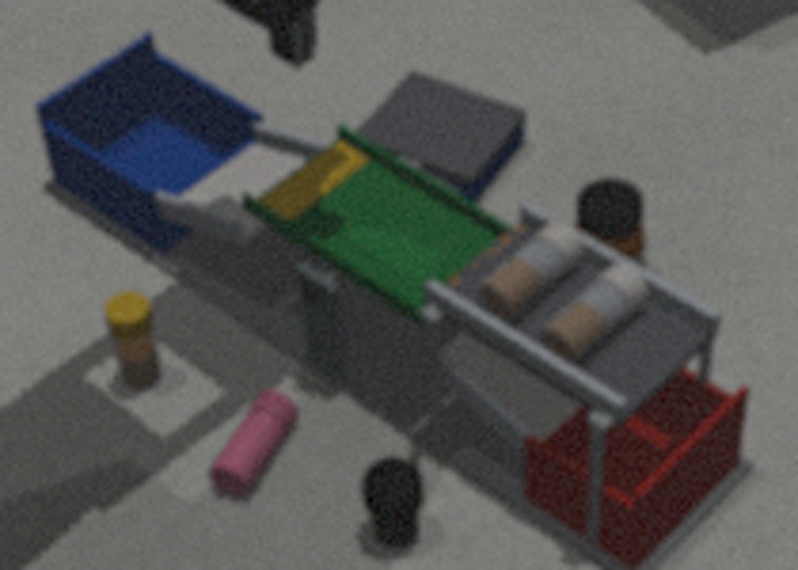

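The side view shows the gate only partly lowered: its raised corner moved from (347,118) to (342,130). The fingertip is at about (295,62). I'll work out the gate angle and the tip height from that.

```bash
python3 - <<'E'
from h import *
for g in(-.28,-.167,-.1,0,.1,.2,.28):
    o=[]
    for sx,sy in((1,1),(-1,1),(-1,-1)):
        y,z=sy*.08,.022;q=S2W(p,[sx*.045,y*np.cos(g)+z*np.sin(g),.088-y*np.sin(g)+z*np.cos(g)])
        o.append(((proj("side",q)-[195,125])*3.8).round(0).tolist())
    print(g,o)
w=manip.get_position();print(manip.get_width(),w,W2S(p,w),manip.get_ee_rot(),ori())
for d in(0,.01,.022,-.02,-.05):print(d,(proj("side",w-[0,0,d])-[195,125])*3.8)
import cv2
c=manip.camera("side");i=c["image"][40:180,180:320,::-1];d=manip.camera("wrist")["image"][:,:,::-1]
cv2.imwrite("pics/m.png",np.hstack([cv2.resize(i,(400,400),interpolation=cv2.INTER_CUBIC),cv2.resize(d[:, 120:520],(400,400))]))
E
```

```text
-0.28 [[344.0, 109.0], [248.0, 178.0], [426.0, 338.0]]
-0.167 [[341.0, 116.0], [244.0, 185.0], [425.0, 327.0]]
-0.1 [[339.0, 120.0], [243.0, 189.0], [423.0, 321.0]]
0 [[337.0, 127.0], [242.0, 196.0], [421.0, 310.0]]
0.1 [[336.0, 135.0], [241.0, 204.0], [417.0, 300.0]]
0.2 [[336.0, 143.0], [241.0, 212.0], [413.0, 288.0]]
0.28 [[336.0, 150.0], [242.0, 219.0], [408.0, 279.0]]
-0.00014670933150891702 [0.52248851 0.13893574 0.19093307] [-0.00084286  0.06398572  0.19093307] [-1.92986168e+00 -2.47739346e+00  2.46897020e-03] [1.93061110e+00 2.47837551e+00 2.37169957e-17]
0 [295.57353246  77.64772245]
0.01 [296.93806351  89.80213542]
0.022 [298.5536302  104.19262125]
-0.02 [292.79346391  52.88456208]
-0.05 [288.4909876  14.560719 ]
```

View pics/m.png

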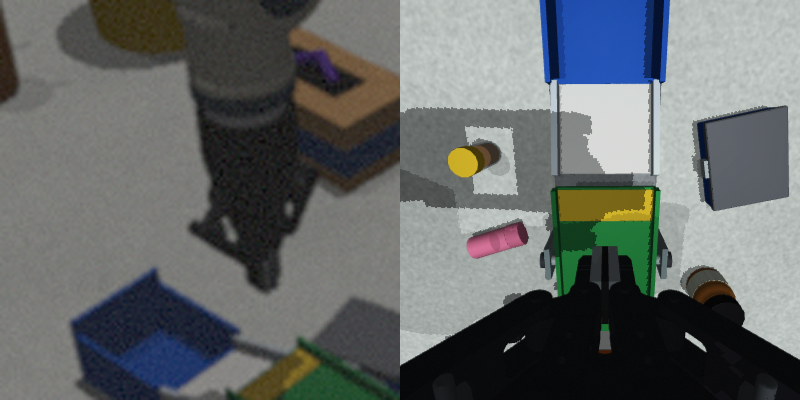

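```bash
python3 - <<'E'
from h import *
import cv2
c=manip.camera("wrist");M=c["mount"];print(c["fx"],c["cx"],c["cy"])
for z in(-.03,-.012,0,.01,.022,.03):
    o=[]
    for x in(-.011,0,.011):
        q=np.linalg.inv(M)@[x,0,z,1];o+=[(c["cx"]+c["fx"]*q[0]/q[2]).round(),(c["cy"]+c["fy"]*q[1]/q[2]).round()]
    print(z,o)
# where the ledge/gate features appear in wrist given pose
T=np.eye(4);T[:3,:3]=Ro.from_rotvec(manip.get_ee_rot()).as_matrix();T[:3,3]=manip.get_position()
def pw(q):
    k=np.linalg.inv(T@M)@np.r_[S2W(p,q),1];return (c["cx"]+c["fx"]*k[0]/k[2]-120).round(),(c["cy"]+c["fy"]*k[1]/k[2]).round()
for q in((-.05,.175,.046),(.05,.175,.046),(.0425,.085,.07),(-.0425,.085,.07),(0,-.085,.125)):print(q,pw(q))
w=manip.get_position()
for n in("scene",):
    im=manip.camera(n)["image"];print([proj(n,w-[0,0,d]).round(0).tolist() for d in(-.012,0,.022)])
    u,v=proj(n,w).astype(int);cv2.imwrite("pics/sc2.png",cv2.resize(im[v-60:v+60,u-70:u+70,::-1],None,fx=5,fy=5,interpolation=cv2.INTER_CUBIC));print(u,v)
print(manip.get_time())
E
```

```text
285.0130090363768 324.57049651185065 204.61021014608676
-0.03 [np.float64(323.0), np.float64(294.0), np.float64(323.0), np.float64(276.0), np.float64(323.0), np.float64(256.0)]
-0.012 [np.float64(323.0), np.float64(275.0), np.float64(323.0), np.float64(258.0), np.float64(323.0), np.float64(241.0)]
0 [np.float64(323.0), np.float64(265.0), np.float64(323.0), np.float64(249.0), np.float64(323.0), np.float64(232.0)]
0.01 [np.float64(323.0), np.float64(257.0), np.float64(323.0), np.float64(242.0), np.float64(323.0), np.float64(226.0)]
0.022 [np.float64(324.0), np.float64(249.0), np.float64(324.0), np.float64(234.0), np.float64(324.0), np.float64(219.0)]
0.03 [np.float64(324.0), np.float64(243.0), np.float64(324.0), np.float64(229.0), np.float64(324.0), np.float64(215.0)]
(-0.05, 0.175, 0.046) (np.float64(154.0), np.float64(78.0))
(0.05, 0.175, 0.046) (np.float64(257.0), np.float64(78.0))
(0.0425, 0.085, 0.07) (np.float64(248.0), np.float64(174.0))
(-0.0425, 0.085, 0.07) (np.float64(162.0), np.float64(174.0))
(0, -0.085, 0.125) (np.float64(204.0), np.float64(354.0))
[[400.0, 202.0], [399.0, 206.0], [398.0, 214.0]]
399 206
8.3
```

View pics/sc2.png

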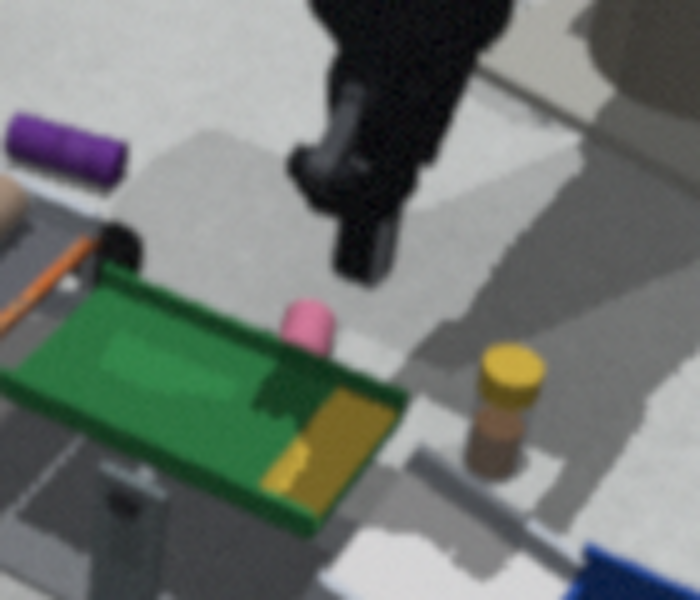

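The scene and side views agree that the shut fingertip is about 12 mm behind the TCP rather than ahead of it. That explains the half-tipped gate. I'll correct the offset and finish the press.

```bash
sed -i 's/w\[2\]+=.022/w[2]-=.012/' h.py
python3 - <<'E'
from h import *
import cv2
manip.servo_line(tip(0,.064,.108),rate=.15)
f0=manip.get_contact_force();z=.102
while z>.068:
    manip.servo_line(tip(0,.064,z),rate=.04)
    f=manip.get_contact_force()-f0
    print(round(z,4),f.round(1),(manip.get_position()[2]+.012).round(4))
    if f[2]>10: break
    z-=.0025
manip.servo_line(tip(0,.064,.20),rate=.2)
print("t",manip.get_time())
c=manip.camera("side");cv2.imwrite("pics/side2.png",cv2.resize(c["image"][125:275,195:405,::-1],None,fx=3.8,fy=3.8,interpolation=cv2.INTER_CUBIC))
E
```

```text
0.102 [-0.1  0.8 -0.3] 0.1023
0.0995 [-0.2  0.2 -0. ] 0.0995
0.097 [-0.9  1.   1.2] 0.0969
0.0945 [-0.6  0.1  0.7] 0.0943
0.092 [0.5 0.3 1.3] 0.0918
0.0895 [1.  0.3 0.4] 0.0893
0.087 [-1.1 -0.1  0.8] 0.0868
0.0845 [ 0.2 -0.4  0.1] 0.0843
0.082 [-0.  -0.   0.3] 0.0818
0.0795 [-5.2 -0.9 17.8] 0.0809
t 12.3917
```

View pics/side2.png

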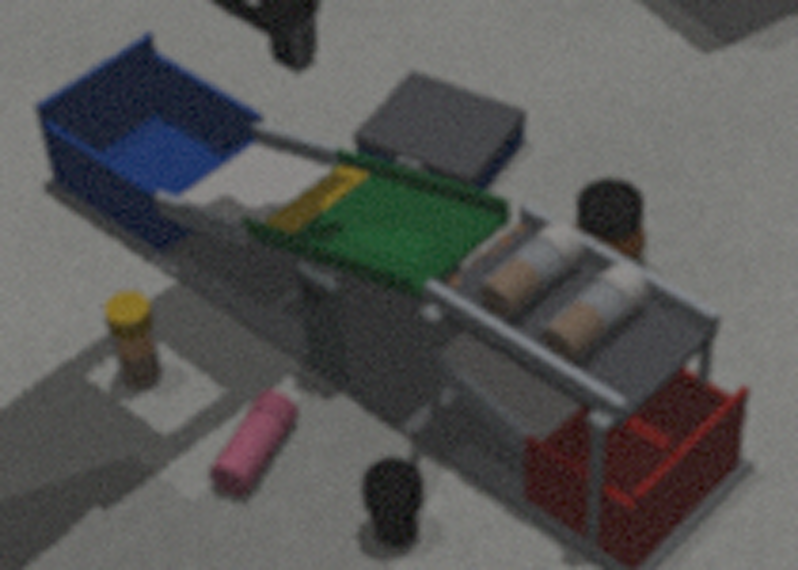

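The gate is now hard on its blue stop: 18 N at z 0.081, with the blue-side corner at (340,153) as predicted. Both pots are still on the ledge. Next I push from behind.

```bash
python3 - <<'E'
from h import *
import cv2
manip.servo_line(tip(0,-.228,.205),rate=.2)
manip.servo_line(tip(0,-.228,.137),rate=.1)
f0=manip.get_contact_force();print(manip.get_time(),W2S(p,manip.get_position()))
manip.servo_line(tip(0,-.136,.137),rate=.04)
print((manip.get_contact_force()-f0).round(1));manip.hold(.8)
a=manip.camera("side")["image"]
manip.servo_line(tip(0,-.086,.137),rate=.04)
print((manip.get_contact_force()-f0).round(1));manip.hold(1)
b=manip.camera("side")["image"]
print(manip.get_time())
cv2.imwrite("pics/push.png",np.hstack([cv2.resize(i[115:255,195:405,::-1],(400,267),interpolation=cv2.INTER_CUBIC) for i in(a,b)]))
E
```

```text
14.8833 [ 0.00040108 -0.22819387  0.12540211]
[-0.   0.7  1.1]
[-1.2  0.3  0.3]
20.6333
```

View pics/push.png

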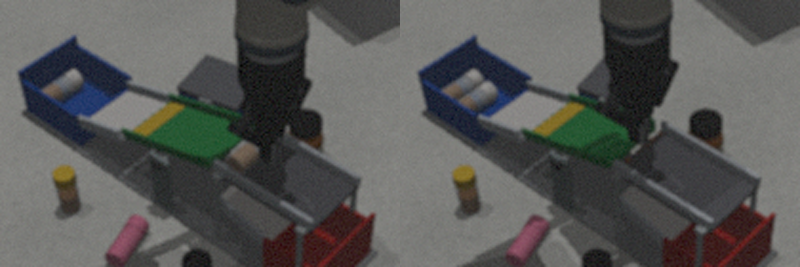

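Both pots lie in the blue tray, at (465,83) and (478,97) in the right panel, and the gate is still tipped. I'll retract and hand in.

```bash
python3 - <<'E'
from h import *
manip.servo_line(tip(0,-.10,.24),rate=.12)
manip.hold(1.5);print(manip.get_time());print(manip.sign_off())
E
```

```text
23.15
the job is handed in; nothing more can be done
None
```

I tipped the gate fully to the blue side, and both white-capped pots rolled by themselves into the blue tray; I handed the job in at about 23 s, but the judge's verdict was not shown.

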